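# Slide the e-reader out from under the books and into its charging bay

### The job

My e-reader is caught under two books with a mug of tea on top. Press on its bare end, no harder than it needs, and slide it out flat along the desk between the bookends; then push it gently fully home into the grey charging bay. Leave the books and the mug piled where they are, untouched and without spilling the tea, and disturb nothing else.

Things in the scene. Friction and masses are not known exactly. Their poses are not given: they have to be found in the camera images.
- reader: the e-reader: flat black slab 117 wide (x), 170 long (y), 9 thick, about 0.2 kg, grey screen up; too wide for a gripper to straddle. Origin: centre of its underside, z up. Its -y end (with a small round button) is bare and sticks out 50 to 60 mm beyond the bookends towards the bay; the rest is under the books
- reader_end (a point): point on the e-reader's top face, on its middle line, 27 mm in from its bare end (y = -58 mm in its frame). Underside smooth (friction 0.13), top rubbery (1.2): closed fingertips pressed down here drag and turn it along the desk. The books and mug weigh 0.5 to 0.9 kg together: dragging takes a press of 8 to 18 N. Stiff: 1 mm of press is some 20 N; the screen stands 35 N at most
- bookends: pair of low L-shaped dark steel bookends, one fixed body. Origin on the desk midway between them, in the plane of the faces the books lean on; books at +y, bare end of the reader at -y. Uprights 45 wide (x), 3 thick, 72 high; clear gap between them 129 (x = -64.5 to 64.5). Their feet, 3 high, reach 41 out to -y beside the reader
- book_low: lower book, 205 (x) x 150 (y) x 22, grey, glossy, lying on the reader against the bookends; origin: centre of its underside. When the reader leaves it settles 9 mm down on to the desk
- book_top: upper book, 196 (x) x 142 (y) x 16, blue, on the lower one; origin: centre of its underside
- mug: patterned mug of tea, 97x106x98, standing on the upper book; origin: under its middle, z up
- bay: charging bay: fixed grey U-shaped cradle without a floor, open to +y. Origin on the desk, middle of the back wall's inner face. Clear width 123 along x; side rails 13 high reach 58 out, then flared guides to y = 81 (143 wide there); back wall 20 high. Push under 30 N. Fully home, the reader's -y end is against the back wall: its origin at x = 0, y = 85, axes parallel
- stapler: small stapler, 132x36x40, bystander at the back of the work, in front of a fixed white lap tray with a laptop on it (a table 0.25 m high, from about x = 0.63 m back, y = -0.15 to 0.55 m: keep the arm clear of it); origin: centre of its underside
- glue_stick: standing glue stick, 26 across, 90 high, bystander; origin: centre of its underside
- tape_roll: roll of paper tape lying flat, 50 across, 15 high, bystander; origin: centre of its underside
- tape_dispenser: black tape dispenser, 28x133x59, bystander beyond the books; origin: centre of its underside

How it is judged:
By the outcome, as a careful person would: the job done as asked, in the order asked, and still so for the second after the job is handed in, with the robot touching nothing.
It also fails if it takes over 72 s, if anything falls off the work surface, if the arm or the gripper's body presses on something with over 40 N, if the wrist force passes 120 N, or if a joint passes its speed limit or range.

### The arm

A 6-joint arm with a two-finger parallel gripper is mounted at the origin on a cart in front of the work surface, level with it; the furniture and walls round the work are solid. World frame = base frame: x ahead of the robot, y to its left, z up, the work surface at z = 0. Lengths are in mm, angles in degrees, forces in N, time in s.
With the tool pointing down it reaches from about 325 to 900 mm from the base axis. Payload 6.1 kg.
Tool frame: the origin (TCP) lies at the very end of the fingers, on their centre line; the grasp point (between the pads) lies 19 mm behind it (env.pinch_z is the distance from the TCP to the grasp point, in mm); z points along the fingers, y is the line along which they close (so a half turn about z gives the same grasp; the last joint's range is limited). The gripper opens to 87 mm and grips with 3 to 60 N. Pads are 19 mm wide; open, the fingers measure 117 mm over their backs; the gripper's body (75 mm by 190 mm) begins 51 mm behind the grasp point.
Start: joints at [65.483, 12.628, 87.462, -0, 79.91, -7.225], TCP at [185.773, 596.745, 222.538] pointing down, gripper open.
Joint ranges: [-170.65, 170.65], [-52.31, 119.04], [5.05, 147.46], [-71.25, 251.25], [11.57, 151.72], [-153.62, 153.62]. Speed limits (degrees/s): [147.25, 147.25, 172.46, 180, 180, 180].

### API

Orientations are given as a 3x3 rotation matrix whose columns are the frame's x, y, z axes.
In Python, from bench import env, workorder, capture gives the robot as it stands (env), with the cameras as plain functions and the job (workorder).
- The arm moves only by the shell command python3 shift.py [FORCE], which reads ROWS from standard input. ROWS is one flat JSON list of numbers that holds 1 to 5 rows one after another, with no inner brackets; each row has 7 numbers: the finger opening in mm, then dx, dy, dz in mm, then a rotation vector rx, ry, rz in degrees; each row shifts and turns the commanded pose from where the row before left it, along the tool's axes as they then stand; what a row does not reach is not made up. A row lasts 1/8 s, in which the tool goes at most 62.5 mm and 10.7 degrees, less where a joint would pass 70% of its speed; a pose out of reach is approached as far as the arm can. The fingers move at their own pace and stop on an object; FORCE is the grip in N (left out, the last holds). Time passes only in rows, so rows that do not move let the fingers close. It prints the time, the measured TCP pose, the force, the opening and the grip force at its end. Input that does not fit is refused with a message, and nothing moves.
- env.sense(): the state, without advancing time (a new reading comes with each control period).
- capture(name): name is "scene" or "top" or "wrist"; returns a dict with "frame" (384x512x3 uint8, red, green, blue), "intrinsics" (3x3 intrinsics, pixels), "k1" (the pictures are not rectified: a ray, as slopes to the right and down, at radius r is drawn at 1 + k1 r^2 times it, then the intrinsics apply), "T" (4x4, takes a point from camera to world coordinates). Camera axes: x right, y down, z forward; pixel columns grow to the right and rows downward; lengths in mm; the calibration is good to about 2 mm. A picture is of the moment at which its call begins. There is no depth.
- workorder.job_done(): hands the job in; it is judged then, once.
The state is a dict: "clock": time; "qpos": joint angles; "dq": joint speeds; "tau": joint torques, N m; "tool_pos": TCP position; "eef_rot": TCP orientation; "contact_force": force on the tool from outside, world axes, zero at the start; "wrist_torque": the same for the moment, N m; "grip_width": finger opening in mm; "gripper_force": force on a finger pad.
Only numpy, scipy, OpenCV 4.12 (cv2) and the standard library are available. Lean on these libraries where they do the work, as an engineer would, in place of code of your own. Each camera call takes 0.05 s, during which the arm holds its last target. There are 200 camera calls.

## Working session

There is one attempt and no reset: what is moved stays moved. The work goes in short steps, Python scripts to look and compute and a shell command to move; the robot and the scene stay as the last step left them, time stands still between calls to the robot, and variables do not carry over. Pictures are saved under pics/ and viewed, at most 10 in all, crops included, and the job is handed in when it is done.

```bash
ls; mkdir -p pics
python3 - <<'E'
from bench import env, workorder, capture
import cv2
for n in ("scene","top"):
    c=capture(n); cv2.imwrite(f"pics/{n}0.png",cv2.resize(c["frame"][:,:,::-1],(800,600),interpolation=cv2.INTER_CUBIC))
    print(n,c["intrinsics"].tolist(),c["k1"],c["T"].round(3).tolist())
s=env.sense();print(s)
E
```

```text
bench.py
pics
shift.py
scene [[429.8564035771844, 0.0, 259.55862937271064], [0.0, 429.8564035771844, 194.46968417404815], [0.0, 0.0, 1.0]] 0.03958511938966643 [[0.884, -0.198, 0.423, -30.098], [-0.467, -0.366, 0.805, -932.94], [-0.004, -0.909, -0.416, 624.831], [0.0, 0.0, 0.0, 1.0]]
top [[392.2596113380773, 0.0, 256.0699698784522], [0.0, 392.2596113380773, 193.32267739705696], [0.0, 0.0, 1.0]] -0.050300806771536935 [[0.026, -0.988, 0.155, 370.963], [-1.0, -0.026, -0.001, 144.41], [0.005, -0.155, -0.988, 1190.699], [0.0, 0.0, 0.0, 1.0]]
{'clock': 0.1, 'qpos': array([ 6.54844706e+01,  1.26705345e+01,  8.75177298e+01,  1.26058520e-03,
        7.99107616e+01, -7.22484569e+00]), 'dq': array([ 0.01597963, -0.06054705, -0.20941941, -0.02362271,  0.01393335,
        0.05718397]), 'tau': array([ 1.59228362e-03, -4.95937657e+01, -3.88519549e+01,  7.02760834e-02,
        5.15304389e-02, -2.15278590e-05]), 'tool_pos': array([185.52817854, 596.25512655, 221.56236414]), 'eef_rot': array([[-9.54807901e-01,  2.97222693e-01, -7.36859419e-04],
       [ 2.97223511e-01,  9.54806651e-01, -1.56352669e-03],
       [ 2.38842658e-04, -1.71187958e-03, -9.99998506e-01]]), 'contact_force': array([-0.07102936,  0.41790582, -0.5752042 ]), 'wrist_torque': array([0.01971784, 0.03257165, 0.03413328]), 'gripper_force': 0.0, 'grip_width': 87.10863065065085}
```

View pics/scene0.png

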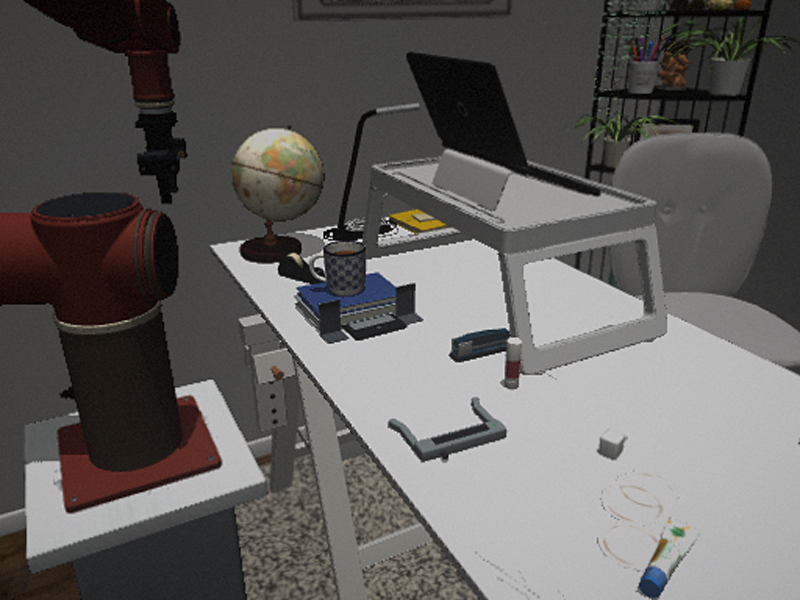

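View pics/top0.png

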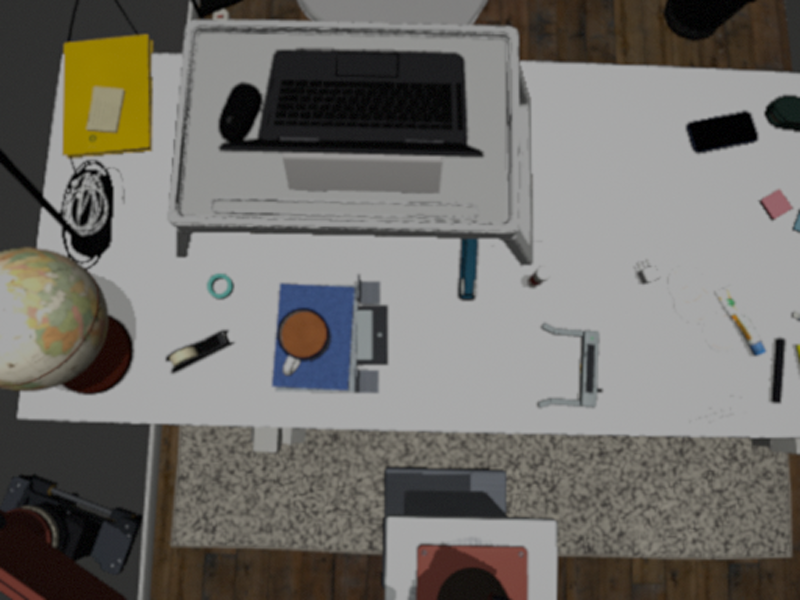

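The scene view shows the pile with the reader's bare end between the bookends, around (375,328), and the bay at (450,430), open towards the pile. In the top view (800 px) the bare end spans about (357–387, 306–363), with its button at (380,335). The bay's back wall is at about x=583–598, y=332–406, with rail tips at (543,327) and (541,404). The stapler is at (468,268), the glue stick at (537,278) and the tape roll at (220,286).

```bash
cat > h.py <<'E'
import numpy as np, cv2
from bench import env, workorder, capture
def plane(c,px,z):
    d=np.array([c["k1"],0,0,0,0.]); K=c["intrinsics"]
    p=cv2.undistortPoints(np.array(px,float).reshape(-1,1,2),K,d).reshape(-1,2)
    r=np.c_[p,np.ones(len(p))]@c["T"][:3,:3].T; o=c["T"][:3,3]
    return o+r*((z-o[2])/r[:,2])[:,None]
def proj(c,P):
    R=c["T"][:3,:3]; q=(np.atleast_2d(P)-c["T"][:3,3])@R
    return cv2.projectPoints(q,np.zeros(3),np.zeros(3),c["intrinsics"],np.array([c["k1"],0,0,0,0.]))[0].reshape(-1,2)
E
python3 - <<'E'
from h import *
c=capture("top"); f=c["frame"][:,:,::-1]
k=1.5625
print(plane(c,np.array([[387,306],[387,363],[380,335]])/k,9).round(1))
print("bay",plane(c,np.array([[543,327],[541,404],[583,368]])/k,13).round(1))
print("others",plane(c,np.array([[468,268],[537,278],[220,286]])/k,20).round(1))
a=cv2.resize(f[170:260,205:260],None,fx=6.6,fy=6.6,interpolation=cv2.INTER_CUBIC)
b=cv2.resize(f[190:280,335:395],None,fx=6.6,fy=6.6,interpolation=cv2.INTER_CUBIC)
cv2.imwrite("pics/crop1.png",np.hstack([a,b])); print(a.shape,b.shape)
E
```

```text
[[547.5 168.5   9. ]
 [436.7 165.3   9. ]
 [490.4 180.4   9. ]]
bay [[ 513.7 -135.2   13. ]
 [ 365.9 -130.2   13. ]
 [ 436.2 -212.1   13. ]]
others [[ 625.    12.4   20. ]
 [ 608.9 -122.8   20. ]
 [ 576.5  494.6   20. ]]
(594, 363, 3) (594, 396, 3)
```

View pics/crop1.png

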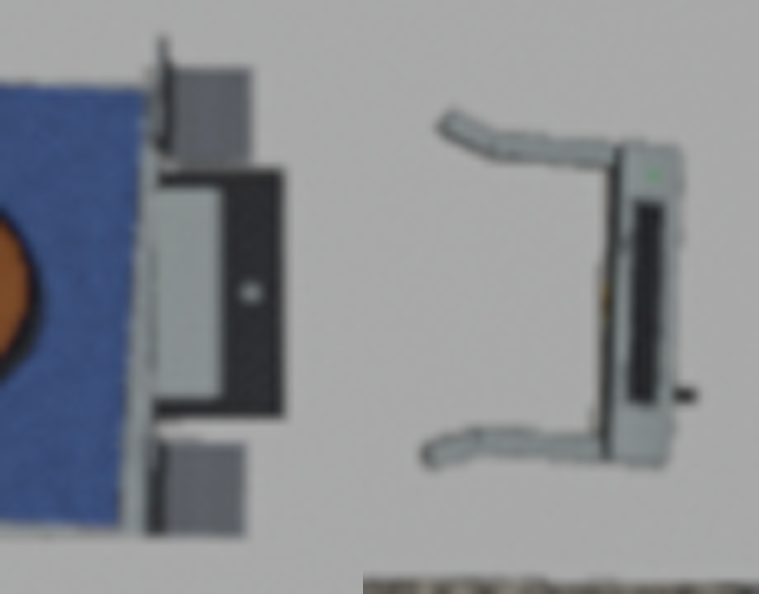

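In the crop, the reader's bare end has corners at (285,170) and (285,417), with its button at (250,293). The bay's back wall inner edge runs from about (620,150) to (607,460), so the bay is turned a few degrees.

```bash
python3 - <<'E'
from h import *
c=capture("top")
n=lambda p,o:(np.array(p,float)+.5)/6.6-.5+np.array(o)
print("end",plane(c,n([[285,170],[285,417],[250,293]],(205,170)),9).round(1).tolist())
print("feet",plane(c,n([[250,68],[248,168],[243,443],[243,535]],(205,170)),3).round(1).tolist())
q=lambda p:np.array(p)-[363,0]
print("rails",plane(c,n(q([[490,157],[610,168],[475,430],[603,437]]),(335,190)),13).round(1).tolist())
print("back",plane(c,n(q([[622,150],[609,460]]),(335,190)),20).round(1).tolist())
E
echo '[0, -23, -16, 0, 0, 0, 0, 0, -45.4, -32.4, 0, 0, 0, 0, 0, -45.4, -32.4, 0, 0, 0, 0, 0, -45.4, -32.4, 0, 0, 0, 0, 0, -45.4, -32.4, 0, 0, 0, 0]' | python3 shift.py 10
echo '[0, -45.4, -32.4, 0, 0, 0, 0, 0, -45.4, -32.4, 0, 0, 0, 0, 0, -45.4, -32.4, 0, 0, 0, 0, 0, -45.4, -32.4, 0, 0, 0, 0, 0, -23, -16.4, 0, 0, 0, 0]' | python3 shift.py
echo '[0, 0, 0, 0, 0, 0, 10.4, 0, 0, 0, 0, 0, 0, 10.4, 0, 0, 0, 0, 0, 0, 10.4, 0, 0, 0, 0, 0, 0, 10.4, 0, 0, 0, 0, 0, 0, 10.4]' | python3 shift.py
echo '[0, 0, 0, 0, 0, 0, 10.4, 0, 0, 0, 0, 0, 0, 10.3, 0, 0, 0, 0, 0, 0, 0, 0, 0, 0, 0, 0, 0, 0]' | python3 shift.py
```

```text
end [[549.1, 168.3, 9.0], [435.4, 165.0, 9.0], [491.7, 182.7, 9.0]]
feet [[597.7, 186.2, 3.0], [550.4, 185.6, 3.0], [423.4, 184.0, 3.0], [381.8, 182.7, 3.0]]
rails [[501.8, -154.3, 13.0], [498.1, -209.8, 13.0], [377.6, -146.2, 13.0], [375.7, -204.6, 13.0]]
back [[505.7, -213.4, 20.0], [365.5, -205.1, 20.0]]
clock: 0.82
tool_pos: [338.6, 395.4, 222.5]
eef_rot: [[-0.955, 0.297, 0.0], [0.297, 0.955, 0.0], [-0.0, 0.0, -1.0]]
contact_force: [0.7, 0.9, -0.2]
grip_width: 45.0
gripper_force: 0.0
clock: 1.45
tool_pos: [491.1, 194.3, 222.5]
eef_rot: [[-0.954, 0.3, 0.0], [0.3, 0.954, -0.0], [-0.0, -0.0, -1.0]]
contact_force: [0.6, 0.3, -0.1]
grip_width: 1.5
gripper_force: 0.0
clock: 2.08
tool_pos: [489.7, 196.6, 222.3]
eef_rot: [[-0.348, 0.938, -0.0], [0.938, 0.348, -0.0], [0.0, -0.0, -1.0]]
contact_force: [0.5, 0.3, 0.2]
grip_width: 0.5
gripper_force: 0.0
clock: 2.58
tool_pos: [489.7, 196.7, 222.4]
eef_rot: [[-0.004, 1.0, -0.0], [1.0, 0.004, -0.0], [-0.0, -0.0, -1.0]]
contact_force: [-0.5, 0.1, -0.8]
grip_width: 0.4
gripper_force: 0.0
```

Run:
```python
from h import *
c=capture("wrist"); cv2.imwrite("pics/w1.png",cv2.resize(c["frame"][:,:,::-1],(800,600),interpolation=cv2.INTER_CUBIC))
print(c["T"].round(3).tolist(),c["intrinsics"][0,0],c["k1"])
```

```text
[[1.0, 0.003, -0.0, 489.725], [0.003, -0.969, -0.248, 264.04], [-0.001, 0.248, -0.969, 385.076], [0.0, 0.0, 0.0, 1.0]] 303.4923671800933 -0.027802679485830963
```

View pics/w1.png

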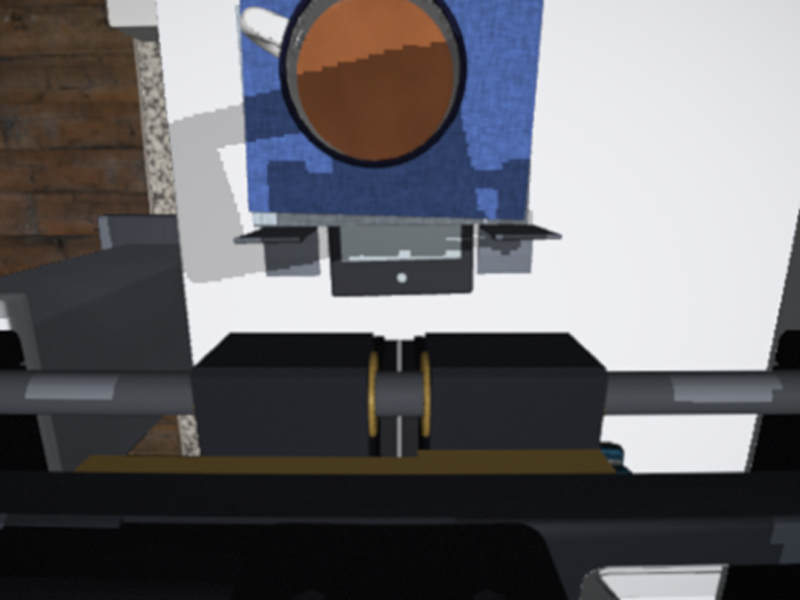

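The wrist view shows the reader end with corners at (332,295) and (473,291) and its button at (402,277). The bookend feet lie on either side. The wrist camera hangs on the mug's side, so I'll turn the tool half round before going down.

Run:
```python
from h import *
c=capture("wrist"); print(env.sense()["qpos"].round(1))
k=1.5625; n=lambda p:(np.array(p,float)+.5)/k-.5
print("end",plane(c,n([[332,296],[473,292],[402,277.5]]),9).round(1).tolist())
print("feet",plane(c,n([[266,277],[320,276],[479,274],[532,272]]),3).round(1).tolist())
print("upright",plane(c,n([[233,240],[318,238],[482,236],[562,237]]),72).round(1).tolist())
print("mug rim",plane(c,n([[380,167],[374,-8],[280,75],[466,70]]),145).round(1).tolist())
```

```text
[ 13.3  -0.7 101.9  -0.   78.8  13.2]
end [[435.0, 167.1, 9.0], [550.4, 170.8, 9.0], [492.3, 182.7, 9.0]]
feet [[380.0, 181.6, 3.0], [424.7, 182.6, 3.0], [555.6, 184.6, 3.0], [599.3, 186.4, 3.0]]
upright [[379.5, 221.6, 72.0], [436.1, 223.0, 72.0], [544.6, 224.6, 72.0], [597.8, 224.1, 72.0]]
mug rim [[480.4, 267.5, 145.0], [478.1, 344.6, 145.0], [433.6, 309.5, 145.0], [521.0, 311.7, 145.0]]
```

```bash
echo '[0, -30, -3, 0, 0, 0, 0, 0, -56, -6, 0, 0, 0, 0, 0, -56, -6, 0, 0, 0, 0, 0, -56, -6, 0, 0, 0, 0, 0, -56, -6, 0, 0, 0, 0]' | python3 shift.py |head -2
echo '[0, -56, -6, 0, 0, 0, 0, 0, -56, -6, 0, 0, 0, 0, 0, -56, -6, 0, 0, 0, 0, 0, -40, -5, 0, 0, 0, 0, 0, 0, 0, 0, 0, 0, 0]' | python3 shift.py
python3 - <<'E'
from h import *
c=capture("wrist"); cv2.imwrite("pics/w2.png",cv2.resize(c["frame"][:,:,::-1],(800,600),interpolation=cv2.INTER_CUBIC))
E
```

```text
clock: 3.3
tool_pos: [462.5, -59.0, 222.8]
clock: 3.92
tool_pos: [439.2, -267.8, 222.4]
eef_rot: [[0.002, 1.0, -0.0], [1.0, -0.002, -0.0], [-0.0, -0.0, -1.0]]
contact_force: [0.2, 1.3, 0.3]
grip_width: 0.2
gripper_force: 0.0
```

View pics/w2.png

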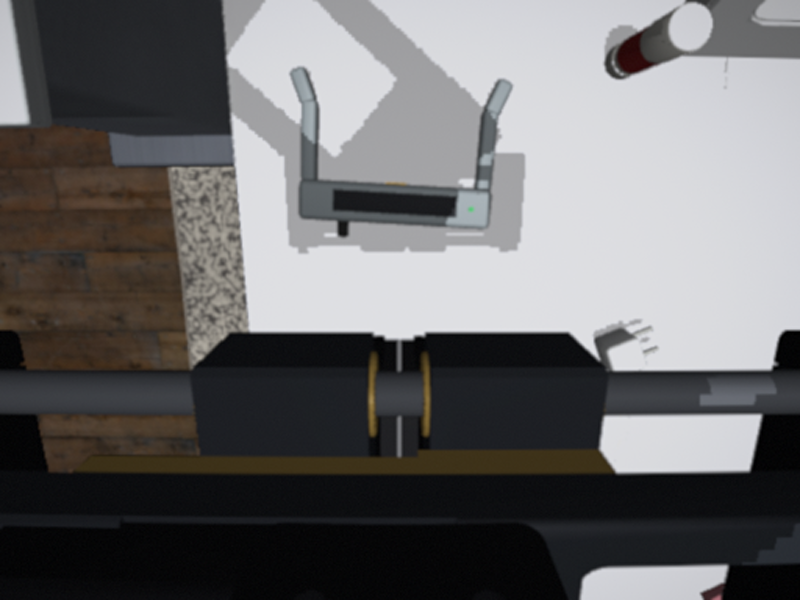

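The bay shows clearly: the back wall's inner top edge runs from (302,180) to (488,190). The left rail's inner edge goes (316,179)→(317,108) and the right's (477,187)→(485,114).

```bash
python3 - <<'E'
from h import *
c=capture("wrist")
k=1.5625; n=lambda p:(np.array(p,float)+.5)/k-.5
b=plane(c,n([[305,180],[486,190]]),20); r=plane(c,n([[317,180],[317,108],[477,188],[485,114],[311,70],[492,81]]),13)
print(b.round(1).tolist()); print(r.round(1).tolist())
g=plane(c,n([[620,65]]),0);print("glue",g.round(1))
a=lambda d:np.degrees(np.arctan2(d[1],d[0]))
print(a(b[1]-b[0]),a(r[1]-r[0])-90,a(r[3]-r[2])-90)
# overlay model
for x0,y0,t in [(438,-209,-3.)]:
    pass
E
echo '[0, 30, 3, 0, 0, 0, 0, 0, 56, 6, 0, 0, 0, 0, 0, 56, 6, 0, 0, 0, 0, 0, 56, 6, 0, 0, 0, 0, 0, 56, 6, 0, 0, 0, 0]' | python3 shift.py|head -2
echo '[0, 56, 6, 0, 0, 0, 0, 0, 56, 6, 0, 0, 0, 0, 0, 56, 6, 0, 0, 0, 0, 0, 42, 7.5, 0, 0, 0, 0, 0, 0, 0, 0, 0, 0, 0]' | python3 shift.py|head -3
```

```text
[[369.1, -202.6, 20.0], [505.1, -210.2, 20.0]]
[[376.9, -202.7, 13.0], [379.1, -150.8, 13.0], [499.4, -208.9, 13.0], [503.4, -155.2, 13.0], [375.8, -124.6, 13.0], [507.6, -132.4, 13.0]]
glue [[ 606.3 -118.2    0. ]]
-3.206615747105565 -2.3809756991467026 -4.262812936591615
clock: 4.65
tool_pos: [466.4, -8.0, 222.8]
clock: 5.28
tool_pos: [491.1, 202.7, 222.5]
eef_rot: [[-0.007, 1.0, -0.0], [1.0, 0.007, 0.001], [0.001, -0.0, -1.0]]
```

```bash
echo '[0, -7.5, 0.5, 0, 0, 0, 0, 0, 0, 0, 50, 0, 0, 0, 0, 0, 0, 50, 0, 0, 0, 0, 0, 0, 50, 0, 0, 0, 0, 0, 0, 30, 0, 0, 0]' | python3 shift.py
echo '[0, 0, 0, 20, 0, 0, 0, 0, 0, 0, 8, 0, 0, 0, 0, 0, 0, 0, 0, 0, 0, 0, 0, 0, 2, 0, 0, 0, 0, 0, 0, 0, 0, 0, 0]' | python3 shift.py
```

```text
clock: 5.9
tool_pos: [490.9, 189.1, 40.0]
eef_rot: [[0.001, 1.0, -0.003], [1.0, -0.001, -0.001], [-0.001, -0.003, -1.0]]
contact_force: [0.6, -0.0, 0.3]
grip_width: 0.6
gripper_force: 0.0
clock: 6.52
tool_pos: [493.5, 191.3, 13.4]
eef_rot: [[-0.0, 1.0, 0.001], [1.0, 0.0, 0.0], [0.0, 0.001, -1.0]]
contact_force: [0.1, 0.4, -0.4]
grip_width: 0.2
gripper_force: 0.0
```

```bash
echo '[0, 4, -1, 0, 0, 0, 0, 0, 0, 0, 2, 0, 0, 0, 0, 0, 0, 0, 0, 0, 0, 0, 0, 0, 1, 0, 0, 0, 0, 0, 0, 0, 0, 0, 0]' | python3 shift.py|sed -n '2p;4p'
echo '[0, 0, 0, 0.5, 0, 0, 0, 0, 0, 0, 0, 0, 0, 0]' | python3 shift.py|sed -n '2p;4p'
```

```text
tool_pos: [491.8, 195.2, 9.5]
contact_force: [-0.1, -0.9, -0.9]
tool_pos: [491.9, 195.2, 9.5]
contact_force: [-2.7, 0.5, 4.9]
```

```bash
echo '[0, 0, 0, 0.3, 0, 0, 0, 0, 0, 0, 0, 0, 0, 0]' | python3 shift.py|sed -n '2p;4p'
echo '[0, -1, 0, 0, 0, 0, 0, 0, -2, 0, 0, 0, 0, 0]' | python3 shift.py|sed -n '2p;4p'
```

```text
tool_pos: [491.9, 195.2, 9.4]
contact_force: [-3.5, -1.3, 7.0]
tool_pos: [492.6, 193.0, 9.5]
contact_force: [-0.7, 3.8, 4.9]
```

```bash
echo '[0, 0, 0, 0.3, 0, 0, 0, 0, -2, 0, 0, 0, 0, 0, 0, -2, 0, 0, 0, 0, 0]' | python3 shift.py|sed -n '2p;4p'
echo '[0, -2, 0, 0.2, 0, 0, 0, 0, -2, 0, 0, 0, 0, 0]' | python3 shift.py|sed -n '2p;4p'
```

```text
tool_pos: [493.0, 189.3, 9.5]
contact_force: [0.5, 6.0, 5.9]
tool_pos: [493.2, 185.5, 9.5]
contact_force: [-0.5, 6.4, 6.5]
```

Run:
```python
from h import *
c=capture("top"); f=c["frame"][:,:,::-1]
a=cv2.resize(f[165:265,170:270],None,fx=5,fy=5,interpolation=cv2.INTER_CUBIC)
cv2.imwrite("pics/crop2.png",a); s=env.sense(); print(s["contact_force"],s["tool_pos"])
```

```text
[-0.3432825   6.39044459  7.15323423] [493.15796946 185.33478888   9.42645593]
```

View pics/crop2.png

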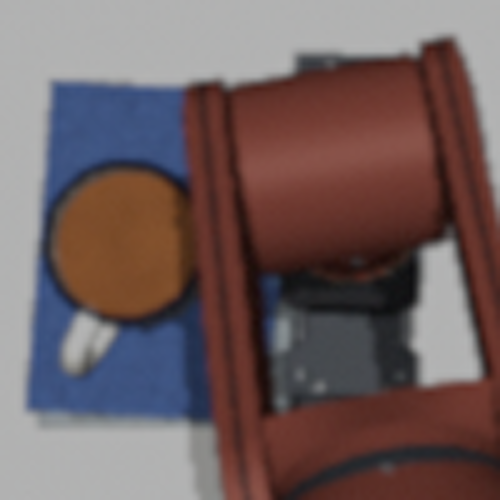

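The forearm hides the reader in this top view. The mug and books look unmoved. Friction is near the slip limit, so I'll press a little more.

```bash
echo '[0, 0, 0, 0.5, 0, 0, 0, 0, -2, 0, 0, 0, 0, 0, 0, -2, 0, 0, 0, 0, 0]' | python3 shift.py|sed -n '2p;4p'
echo '[0, -4, 0, 0.2, 0, 0, 0, 0, -4, 0, 0, 0, 0, 0, 0, 0, 0, 0, 0, 0, 0]' | python3 shift.py|sed -n '2p;4p'
python3 - <<'E'
from h import *
c=capture("wrist"); cv2.imwrite("pics/w3.png",cv2.resize(c["frame"][:,:,::-1],(800,600),interpolation=cv2.INTER_CUBIC))
E
```

```text
tool_pos: [493.7, 181.9, 9.4]
contact_force: [0.1, 8.3, 8.6]
tool_pos: [494.0, 173.6, 9.4]
contact_force: [-0.4, 7.2, 10.1]
```

View pics/w3.png

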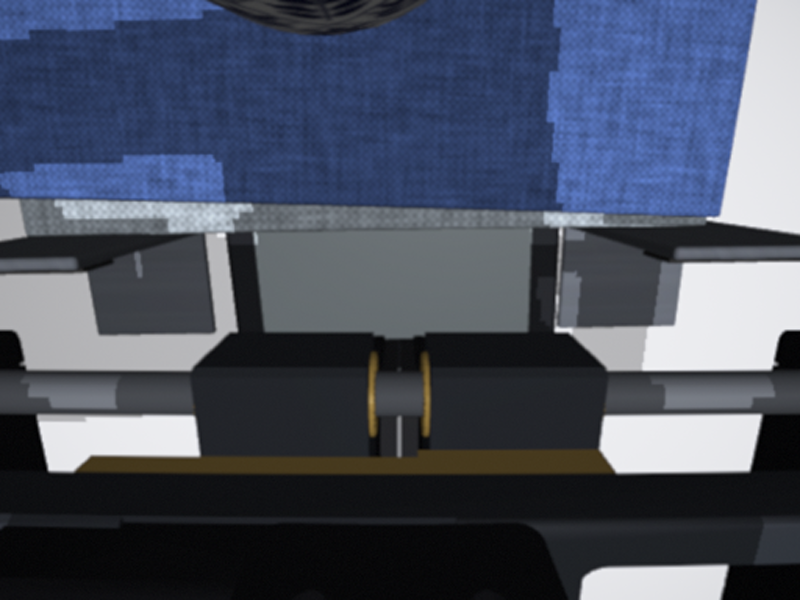

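The view shows the reader's right edge (x≈557) nearly at the right foot (x≈560), while the left gap is about 20 px. I'll measure and move it to -x.

Run:
```python
from h import *
c=capture("wrist")
k=1.5625; n=lambda p:(np.array(p,float)+.5)/k-.5
print(plane(c,n([[228,235],[241,333],[557,235],[554,333]]),9).round(1).tolist())
print(plane(c,n([[205,235],[214,331],[560,327]]),3).round(1).tolist())
print(env.sense()["eef_rot"].round(4).tolist(),env.sense()["tool_pos"])
```

```text
[[435.2, 220.8, 9.0], [436.8, 185.2, 9.0], [548.8, 220.6, 9.0], [550.6, 184.9, 9.0]]
[[424.8, 220.1, 3.0], [424.5, 184.0, 3.0], [554.7, 185.3, 3.0]]
[[0.0003, 1.0, 0.0044], [1.0, -0.0003, 0.0025], [0.0025, 0.0044, -1.0]] [494.01221964 173.57084156   9.4269881 ]
```

```bash
echo '[0, -3, -1, 0.1, 0, 0, 0, 0, -5, -1, 0, 0, 0, 0, 0, -6, -1, 0, 0, 0, 0, 0, -6, -1, 0, 0, 0, 0, 0, -6, -0.5, 0, 0, 0, 0]' | python3 shift.py|sed -n '2p;4p'
echo '[0, -6, 0, 0, 0, 0, 0.3, 0, -6, 0, 0, 0, 0, 0.3, 0, -6, 0, 0, 0, 0, 0.3, 0, -6, 0, 0, 0, 0, 0.3, 0, 0, 0, 0, 0, 0, 0]' | python3 shift.py|sed -n '2p;4p'
python3 - <<'E'
from h import *
c=capture("wrist"); cv2.imwrite("pics/w4.png",cv2.resize(c["frame"][:,:,::-1],(800,600),interpolation=cv2.INTER_CUBIC))
E
```

```text
tool_pos: [489.8, 147.8, 9.4]
contact_force: [-0.2, 8.3, 10.0]
tool_pos: [489.5, 122.4, 9.4]
contact_force: [-0.3, 2.1, 12.3]
```

View pics/w4.png

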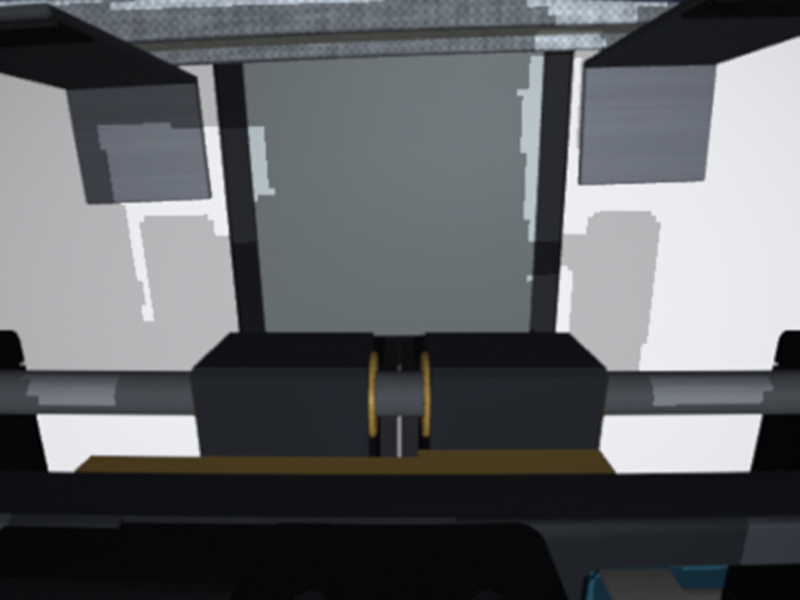

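The reader follows the fingers, and the gaps are now even (left 212–230 px, right 567–580 px). I'll keep dragging.

```bash
echo '[0, -4, 0, 0, 0, 0, 0, 0, -6, 0, 0, 0, 0, 0, 0, -6, 0, 0, 0, 0, 0, 0, -6, 0, 0, 0, 0, 0, 0, -6, 0, 0, 0, 0, 0]' | python3 shift.py|sed -n '2p;4p'
echo '[0, -6, 0, 0, 0, 0, 0, 0, -6, 0, 0, 0, 0, 0, 0, -6, 0, 0, 0, 0, 0, 0, -6, 0, 0, 0, 0, 0, 0, -6, 0, 0, 0, 0, 0]' | python3 shift.py|sed -n '2p;4p'
```

```text
tool_pos: [489.0, 94.8, 9.4]
contact_force: [0.8, 4.9, 11.5]
tool_pos: [488.4, 64.3, 9.4]
contact_force: [0.2, 2.7, 11.5]
```

```bash
echo '[0, -6, 0, 0, 0, 0, 0, 0, -8, 0, -0.1, 0, 0, 0, 0, -8, 0, -0.1, 0, 0, 0, 0, -8, 0, 0, 0, 0, 0, 0, 0, 0, 0, 0, 0, 0]' | python3 shift.py|sed -n '2p;4p'
python3 - <<'E'
from h import *
c=capture("wrist"); cv2.imwrite("pics/w5.png",cv2.resize(c["frame"][:,:,::-1],(800,600),interpolation=cv2.INTER_CUBIC))
E
```

```text
tool_pos: [487.5, 33.2, 9.4]
contact_force: [-0.1, -0.8, 11.3]
```

View pics/w5.png

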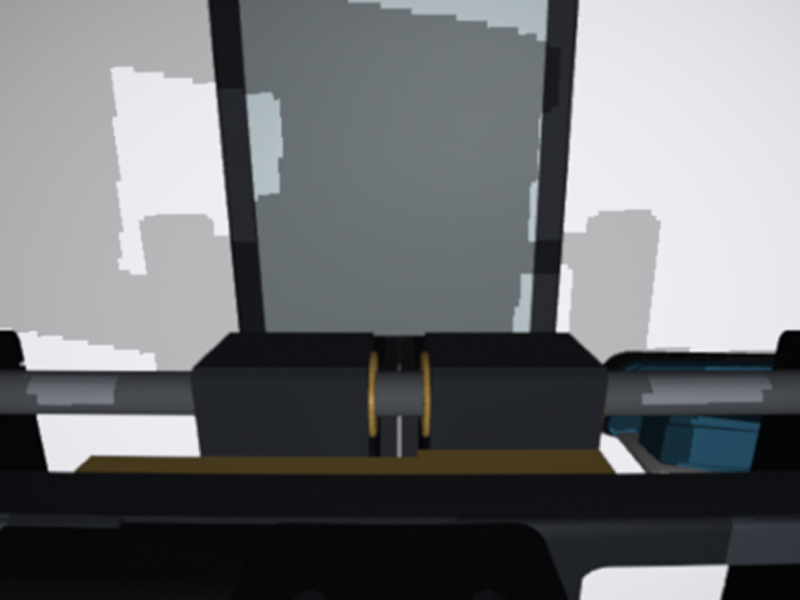

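The reader has come free of the pile. Its left edge runs (209,0)→(241,333) and its right (578,0)→(555,333).

Run:
```python
from h import *
c=capture("wrist")
k=1.5625; n=lambda p:(np.array(p,float)+.5)/k-.5
p=plane(c,n([[209,0],[241,333],[578,0],[555,333]]),9);print(p.round(1).tolist())
m=(p[0]+p[2])/2,(p[1]+p[3])/2; d=m[0]-m[1]; print(m,"yaw",-np.degrees(np.arctan2(d[0],d[1])))
s=env.sense();x=s["tool_pos"];print("axis x at tcp",m[1][0]+d[0]/d[1]*(x[1]-m[1][1]),x,s["eef_rot"].round(4).tolist(), s["qpos"].round(1))
```

```text
[[431.4, 154.6, 9.0], [430.5, 46.1, 9.0], [545.7, 152.2, 9.0], [544.6, 43.5, 9.0]]
(array([488.56838951, 153.43464536,   9.        ]), array([487.57647209,  44.78357227,   9.        ])) yaw -0.5230606718622653
axis x at tcp 487.47100588852334 [487.49131847  33.23118341   9.39938723] [[0.0209, 0.9998, 0.004], [0.9998, -0.0208, -0.0014], [-0.0013, 0.0041, -1.0]] [-5.300e+00  9.700e+00  1.164e+02 -1.000e-01  5.370e+01 -4.100e+00]
```

```bash
echo '[0, -2, 0, -0.2, 0, 0, 0.9, 0, -4, -1, 0, 0, 0, 0.9, 0, -7, -2, 0, 0, 0, 0.9, 0, -9, -3, 0, 0, 0, 0, 0, -9, -3, 0, 0, 0, 0]' | python3 shift.py|sed -n '2,4p'
echo '[0, -9, -3, 0, 0, 0, 0, 0, -9, -3, 0, 0, 0, 0, 0, -9, -3, 0, 0, 0, 0, 0, -9, -3, 0, 0, 0, 0, 0, -9, -3, 0, 0, 0, 0]' | python3 shift.py|sed -n '2p;4p'
```

```text
tool_pos: [476.6, 3.4, 9.4]
eef_rot: [[0.068, 0.998, 0.004], [0.998, -0.068, -0.0], [0.0, 0.004, -1.0]]
contact_force: [0.9, 3.4, 9.8]
tool_pos: [458.5, -40.7, 9.4]
contact_force: [0.4, 3.5, 9.6]
```

```bash
echo '[0, -10, -3, 0, 0, 0, 0, 0, -10, -3, 0, 0, 0, 0, 0, -10, -3, 0, 0, 0, 0, 0, -10, -2, 0, 0, 0, 0, 0, -8, 0, 0, 0, 0, 0]' | python3 shift.py|sed -n '2p;4p'
echo '[0, 0, 0, 0, 0, 0, 0, 0, 0, 0, 0, 0, 0, 0]' | python3 shift.py|sed -n '2p;4p'
python3 - <<'E'
from h import *
c=capture("wrist"); w=c["frame"][:,:,::-1]
t=capture("top")["frame"][:,:,::-1]
a=cv2.resize(w,(800,600),interpolation=cv2.INTER_CUBIC)[:340]
b=cv2.resize(t[170:282,250:400],None,fx=2.3,fy=2.3,interpolation=cv2.INTER_CUBIC)
o=np.zeros((600,800,3),np.uint8); o[:340]=a; o[342:342+b.shape[0],:b.shape[1]]=b[:258]
cv2.imwrite("pics/w6.png",o)
E
```

```text
tool_pos: [444.0, -88.0, 9.4]
contact_force: [0.8, 3.6, 11.4]
tool_pos: [444.0, -88.8, 9.4]
contact_force: [-0.5, -0.5, 11.1]
```

View pics/w6.png

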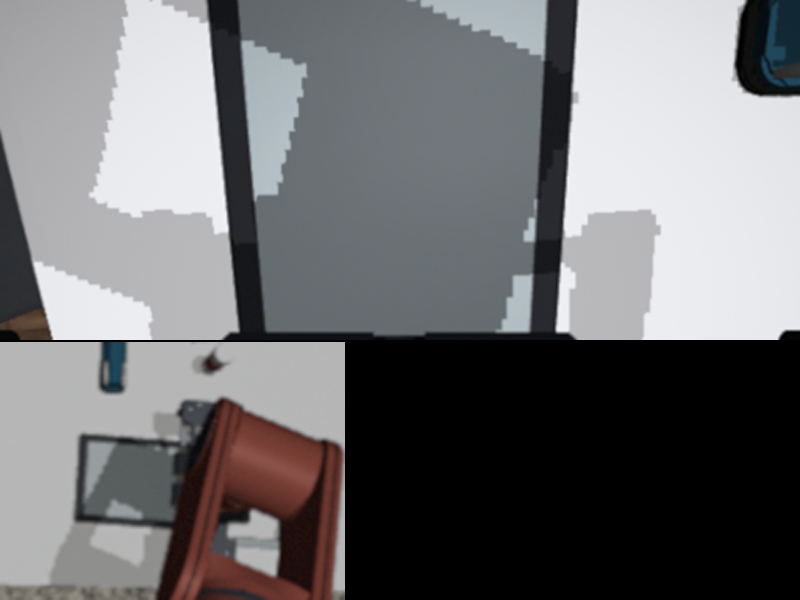

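The reader lies straight under the fingers. In the top inset its trailing end has corners at (82,435) and (77,520). The stapler and glue stick are untouched. I've now used 10 pictures, so from here I'll use numbers only.

Run:
```python
from h import *
t=capture("top")
n=lambda p:(np.array(p,float)-[0,342]+.5)/2.3-.5+np.array([250,170])
p=plane(t,n([[82,435],[77,520]]),9);print(p.round(1).tolist(),p.mean(0))
c=capture("wrist");k=1.5625; n=lambda p:(np.array(p,float)+.5)/k-.5
p=plane(c,n([[208,0],[241,332],[579,0],[556,332]]),9)
m=(p[0]+p[2])/2,(p[1]+p[3])/2; d=m[0]-m[1]; print("yaw",-np.degrees(np.arctan2(d[0],d[1])))
x=env.sense()["tool_pos"];print("axis x at tcp",m[1][0]+d[0]/d[1]*(x[1]-m[1][1]),x)
```

```text
[[506.7, 53.1, 9.0], [395.4, 57.9, 9.0]] [451.02433356  55.48813152   9.        ]
yaw -3.1004898546261446
axis x at tcp 444.1471604501305 [443.95564387 -88.75733517   9.38275573]
```

```bash
echo '[0, -5, 0, 0, 0, 0, 0, 0, -8, 0.1, 0, 0, 0, 0, 0, -8, 0.1, 0, 0, 0, 0, 0, -8, 0.1, 0, 0, 0, 0, 0, -8, 0.1, 0, 0, 0, 0]' | python3 shift.py|sed -n '2p;4p'
echo '[0, -8, 0.1, 0, 0, 0, 0, 0, -8, 0.1, 0, 0, 0, 0, 0, -8, 0.1, 0, 0, 0, 0, 0, -6, 0.1, 0, 0, 0, 0, 0, -6, 0.1, 0, 0, 0, 0]' | python3 shift.py|sed -n '2p;4p'
```

```text
tool_pos: [441.8, -124.9, 9.4]
contact_force: [0.1, 3.4, 13.6]
tool_pos: [439.7, -160.9, 9.4]
contact_force: [-0.0, 4.2, 12.7]
```

```bash
echo '[0, -4, 0, -0.1, 0, 0, 0, 0, -4, 0, 0, 0, 0, 0, 0, -4, 0, 0, 0, 0, 0]' | python3 shift.py|sed -n '2p;4p'
echo '[0, -2, 0, 0, 0, 0, 0, 0, -2, 0, 0, 0, 0, 0]' | python3 shift.py|sed -n '2p;4p'
echo '[0, -2, 0, 0, 0, 0, 0, 0, 0, 0, 0, 0, 0, 0]' | python3 shift.py|sed -n '2p;4p'
```

```text
tool_pos: [438.8, -172.8, 9.4]
contact_force: [-0.4, 2.8, 11.7]
tool_pos: [438.5, -176.7, 9.4]
contact_force: [0.0, 3.7, 12.2]
tool_pos: [438.4, -178.9, 9.4]
contact_force: [-0.4, 1.9, 10.5]
```

```bash
echo '[0, -1.5, 0, 0, 0, 0, 0, 0, 0, 0, 0, 0, 0, 0]' | python3 shift.py|sed -n '2p;4p'
echo '[0, -1.5, 0, 0, 0, 0, 0, 0, 0, 0, 0, 0, 0, 0]' | python3 shift.py|sed -n '2p;4p'
echo '[0, -1.5, 0, 0, 0, 0, 0, 0, 0, 0, 0, 0, 0, 0]' | python3 shift.py|sed -n '2p;4p'
```

```text
tool_pos: [438.3, -180.3, 9.4]
contact_force: [-0.1, 1.7, 11.3]
tool_pos: [438.2, -181.8, 9.4]
contact_force: [0.3, 2.3, 11.7]
tool_pos: [438.1, -183.3, 9.4]
contact_force: [-0.3, 3.4, 12.3]
```

```bash
echo '[0, -1, 0, 0, 0, 0, 0, 0, 0, 0, 0, 0, 0, 0]' | python3 shift.py|sed -n '2p;4p'
echo '[0, -1, 0, 0, 0, 0, 0, 0, 0, 0, 0, 0, 0, 0]' | python3 shift.py|sed -n '2p;4p'
```

```text
tool_pos: [438.0, -184.2, 9.4]
contact_force: [0.6, 3.2, 11.3]
tool_pos: [437.9, -185.3, 9.4]
contact_force: [0.1, 4.0, 11.1]
```

```bash
echo '[0, -1, 0, 0, 0, 0, 0, 0, 0, 0, 0, 0, 0, 0]' | python3 shift.py|sed -n '2p;4p'
echo '[0, -1, 0, 0, 0, 0, 0, 0, 0, 0, 0, 0, 0, 0]' | python3 shift.py|sed -n '2p;4p'
python3 - <<'E'
from h import *
t=capture("top"); f=t["frame"]
# model overlay check: trailing edge of the reader at z=9 for hypothesised slides
R=np.array([np.cos(np.radians(-3.2)),np.sin(np.radians(-3.2))]); Y=np.array([-R[1],R[0]])
g=cv2.cvtColor(f,cv2.COLOR_RGB2GRAY).astype(float)
ds=np.arange(155,190,1.0); us=np.linspace(-40,40,41)
out=[]
for d in ds:
    P=[np.r_[np.array([437.5,-207.8])+R*u+Y*d,9] for u in us]
    q=proj(t,np.array(P)).astype(np.float32)
    out.append(np.median(cv2.remap(g.astype(np.float32),q[:,:1],q[:,1:],cv2.INTER_LINEAR)))
print(list(zip(ds,np.round(out))))
E
```

```text
tool_pos: [437.9, -186.2, 9.4]
contact_force: [0.2, 2.8, 11.8]
tool_pos: [437.8, -187.2, 9.4]
contact_force: [0.2, 3.7, 10.6]
[(np.float64(155.0), np.float32(134.0)), (np.float64(156.0), np.float32(123.0)), (np.float64(157.0), np.float32(111.0)), (np.float64(158.0), np.float32(96.0)), (np.float64(159.0), np.float32(83.0)), (np.float64(160.0), np.float32(71.0)), (np.float64(161.0), np.float32(61.0)), (np.float64(162.0), np.float32(53.0)), (np.float64(163.0), np.float32(49.0)), (np.float64(164.0), np.float32(48.0)), (np.float64(165.0), np.float32(49.0)), (np.float64(166.0), np.float32(54.0)), (np.float64(167.0), np.float32(63.0)), (np.float64(168.0), np.float32(77.0)), (np.float64(169.0), np.float32(95.0)), (np.float64(170.0), np.float32(113.0)), (np.float64(171.0), np.float32(132.0)), (np.float64(172.0), np.float32(150.0)), (np.float64(173.0), np.float32(161.0)), (np.float64(174.0), np.float32(170.0)), (np.float64(175.0), np.float32(176.0)), (np.float64(176.0), np.float32(180.0)), (np.float64(177.0), np.float32(182.0)), (np.float64(178.0), np.float32(182.0)), (np.float64(179.0), np.float32(183.0)), (np.float64(180.0), np.float32(182.0)), (np.float64(181.0), np.float32(182.0)), (np.float64(182.0), np.float32(182.0)), (np.float64(183.0), np.float32(182.0)), (np.float64(184.0), np.float32(182.0)), (np.float64(185.0), np.float32(182.0)), (np.float64(186.0), np.float32(182.0)), (np.float64(187.0), np.float32(182.0)), (np.float64(188.0), np.float32(182.0)), (np.float64(189.0), np.float32(182.0))]
```

```bash
cat >> h.py <<'E'
def edge():
    t=capture("top"); g=cv2.cvtColor(t["frame"],cv2.COLOR_RGB2GRAY).astype(np.float32)
    a=np.radians(-3.2); R=np.array([np.cos(a),np.sin(a)]); Y=np.array([-R[1],R[0]]); r=[]
    for lo,hi in((-45,-15),(-15,15),(15,45)):
        ds=np.arange(164,184,.25); v=[]
        for d in ds:
            q=proj(t,np.array([np.r_[np.array([437.5,-207.8])+R*u+Y*d,9] for u in np.linspace(lo,hi,30)])).astype(np.float32)
            v.append(np.median(cv2.remap(g,q[:,:1],q[:,1:],cv2.INTER_LINEAR)))
        r.append(float(ds[np.argmax(np.array(v)>115)]))
    return r
E
python3 -c "from h import *;print(edge())"
echo '[0, -1, 0, 0, 0, 0, 0, 0, 0, 0, 0, 0, 0, 0]' | python3 shift.py|sed -n '2p;4p'
echo '[0, -1, 0, 0, 0, 0, 0, 0, 0, 0, 0, 0, 0, 0]' | python3 shift.py|sed -n '2p;4p'
python3 -c "from h import *;print(edge())"
```

```text
[170.75, 169.75, 169.75]
tool_pos: [437.7, -187.8, 9.4]
contact_force: [0.4, 5.8, 13.2]
tool_pos: [437.7, -187.9, 9.4]
contact_force: [1.4, 9.1, 15.2]
[170.25, 169.5, 168.75]
```

```bash
echo '[0, -0.7, 0, 0, 0, 0, 0, 0, 0, 0, 0, 0, 0, 0]' | python3 shift.py|sed -n '2,4p'
python3 - <<'E'
from h import *
print(edge())
def edges(name,rows):
    c=capture(name); g=cv2.cvtColor(c["frame"],cv2.COLOR_RGB2GRAY).astype(float)
    return c
c=capture("wrist"); g=cv2.GaussianBlur(cv2.cvtColor(c["frame"],cv2.COLOR_RGB2GRAY),(3,3),0).astype(int)
# reader's right & left border in world rows y
from h import plane,proj
o=env.sense()["tool_pos"];print(o)
for side in(-1,1):
    pts=[]
    for y in np.arange(-140,-60,5.):
        xs=443+side*np.arange(50,70,.25)
        q=proj(c,np.c_[xs,np.full_like(xs,y),np.full_like(xs,9)]).astype(np.float32)
        if (q[:,1]<1).any(): continue
        v=cv2.remap(g.astype(np.float32),q[:,:1],q[:,1:],cv2.INTER_LINEAR).ravel()
        i=np.argmax(np.gradient(v)); pts.append((y,xs[i],v[max(i-4,0)],v[min(i+4,79)]))
    pts=np.array(pts); print(side,pts.round(1).tolist());
E
```

```text
tool_pos: [437.7, -187.9, 9.4]
eef_rot: [[0.069, 0.998, 0.002], [0.998, -0.069, 0.002], [0.003, 0.002, -1.0]]
contact_force: [2.8, 11.3, 16.1]
[170.25, 169.5, 169.0]
[ 437.69439441 -187.9050223     9.37615066]
-1 [[-140.0, 382.8, 28.9, 173.2], [-135.0, 383.0, 43.0, 203.4], [-130.0, 383.2, 47.5, 235.4], [-125.0, 383.5, 51.4, 236.5], [-120.0, 384.0, 40.7, 230.1], [-115.0, 384.2, 41.8, 230.6], [-110.0, 384.8, 39.6, 222.6], [-105.0, 385.0, 40.1, 224.8], [-100.0, 385.2, 39.7, 226.7], [-95.0, 385.5, 40.1, 228.0], [-90.0, 385.8, 40.6, 228.6], [-85.0, 386.0, 41.0, 230.4], [-80.0, 386.2, 40.2, 230.1], [-75.0, 386.5, 44.4, 226.2], [-70.0, 386.8, 48.8, 225.3], [-65.0, 387.2, 36.9, 219.9]]
1 [[-140.0, 497.8, 45.2, 226.5], [-135.0, 498.2, 49.8, 233.0], [-130.0, 498.2, 28.0, 226.5], [-125.0, 499.0, 39.2, 182.9], [-120.0, 499.0, 31.3, 173.3], [-115.0, 499.5, 38.2, 178.2], [-110.0, 499.5, 28.4, 171.3], [-105.0, 500.0, 35.5, 222.7], [-100.0, 500.2, 44.7, 227.4], [-95.0, 500.2, 41.6, 214.9], [-90.0, 500.8, 42.7, 224.4], [-85.0, 501.0, 38.1, 227.3], [-80.0, 501.5, 42.2, 230.6], [-75.0, 501.8, 39.7, 227.8]]
```

```bash
echo '[0, 0, 0, -1, 0, 0, 0, 0, 0, 0, -8, 0, 0, 0, 0, 0, 0, -40, 0, 0, 0, 0, 0, 0, -50, 0, 0, 0, 0, 0, 0, -50, 0, 0, 0]' | python3 shift.py|sed -n '2p;4p'
echo '[0, 0, 0, -50, 0, 0, 0, 0, -40, 0, 0, 0, 0, 0, 0, -40, 0, 0, 0, 0, 0, 0, 0, 0, 0, 0, 0, 0, 0, 0, 0, 0, 0, 0, 0]' | python3 shift.py|sed -n '1,2p;4p'
python3 - <<'E'
from h import *
c=capture("wrist"); w=c["frame"]
print("edge",edge())
g=cv2.cvtColor(w,cv2.COLOR_RGB2GRAY).astype(np.float32)
a=np.radians(-3.2); R=np.array([np.cos(a),np.sin(a)]); Y=np.array([-R[1],R[0]])
for u in(-45,-30,0,30,45):
    ds=np.arange(-6,12,1.); q=proj(c,np.array([np.r_[np.array([437.5,-207.8])+R*u+Y*d,9] for d in ds])).astype(np.float32)
    print(u,cv2.remap(g,q[:,:1],q[:,1:],cv2.INTER_LINEAR).ravel().astype(int).tolist())
    ds=np.arange(160,180,1.); q=proj(c,np.array([np.r_[np.array([437.5,-207.8])+R*u+Y*d,9] for d in ds])).astype(np.float32)
    print("  far",cv2.remap(g,q[:,:1],q[:,1:],cv2.INTER_LINEAR).ravel().astype(int).tolist())
E
```

```text
tool_pos: [435.5, -189.4, 158.2]
contact_force: [0.2, 0.2, -0.0]
clock: 21.15
tool_pos: [430.2, -268.7, 206.5]
contact_force: [-0.1, 0.2, 0.1]
edge [170.25, 169.75, 169.25]
-45 [87, 105, 106, 102, 95, 78, 55, 33, 21, 24, 27, 28, 28, 28, 28, 28, 27, 27]
  far [0, 0, 0, 0, 0, 0, 0, 0, 0, 0, 0, 0, 0, 0, 0, 0, 0, 0, 0, 0]
-30 [77, 98, 105, 104, 96, 81, 58, 35, 24, 25, 29, 29, 28, 29, 29, 29, 29, 28]
  far [0, 0, 0, 0, 0, 0, 0, 0, 0, 0, 0, 0, 0, 0, 0, 0, 0, 0, 0, 0]
0 [83, 101, 107, 103, 93, 79, 61, 42, 31, 28, 28, 29, 30, 30, 31, 29, 29, 33]
  far [0, 0, 0, 0, 0, 0, 0, 0, 0, 0, 0, 0, 0, 0, 0, 0, 0, 0, 0, 0]
30 [91, 109, 109, 103, 92, 73, 50, 28, 22, 27, 31, 30, 30, 31, 31, 30, 30, 31]
  far [0, 0, 0, 0, 0, 0, 0, 0, 0, 0, 0, 0, 0, 0, 0, 0, 0, 0, 0, 0]
45 [162, 184, 181, 162, 130, 89, 51, 28, 24, 30, 32, 32, 31, 31, 32, 32, 32, 32]
  far [0, 0, 0, 0, 0, 0, 0, 0, 0, 0, 0, 0, 0, 0, 0, 0, 0, 0, 0, 0]
```

Run:
```python
from h import *
a=cv2.imread("pics/top0.png"); b=cv2.resize(capture("top")["frame"][:,:,::-1],(800,600),interpolation=cv2.INTER_CUBIC)
for n,lo,hi in(("tea",(8,150,80),(16,255,200)),("blue",(105,100,60),(125,255,255))):
    r=[]
    for i in(a,b):
        m=np.zeros((600,800),np.uint8); m[270:400,260:370]=cv2.inRange(cv2.cvtColor(i,cv2.COLOR_BGR2HSV),lo,hi)[270:400,260:370]
        M=cv2.moments(m,True); r.append((int(M["m00"]),round(M["m10"]/max(M["m00"],1),1),round(M["m01"]/max(M["m00"],1),1)))
    print(n,r)
d=cv2.absdiff(a,b).max(2)>50; d[310:430,440:800]=0
n,_,st,ce=cv2.connectedComponentsWithStats(d.astype(np.uint8)[220:430]); print([s.tolist() for s in st[1:] if s[4]>15])
print(env.sense()["clock"],workorder.job_done())
```

```text
tea [(1511, 304.0, 334.3), (1474, 306.2, 334.3)]
blue [(5063, 318.9, 336.1), (4982, 320.6, 336.0)]
[[729, 62, 71, 28, 1234], [272, 64, 12, 102, 305], [652, 76, 60, 14, 674], [357, 84, 31, 62, 1202], [283, 137, 6, 14, 27], [297, 139, 6, 10, 28]]
the job is handed in; nothing more can be done
21.3 None
```

The e-reader is out from under the pile and fully home in the charging bay, seated evenly against the back wall, and I've handed the job in at 21.3 s. It took a press of 5 to 16 N and about 11 N of push at the wall. The mug and books are still piled in place, moved only by the small shift expected from settling 9 mm; I saw no sign of spilt tea and never touched the other things.

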